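Fold away the jointed third-hand arm

TASK

Fold the three-section third-hand arm away, one section at a time from its free end: first fold the outer section (red knob) fully back over the middle section, then fold that pair (yellow knob) fully back over the inner section, and last swing the folded pack (blue knob) round until it rests against the bumper on the arm's foot. Keep each section fully folded once it is, and leave all the bottles, cans and tools around it standing or lying where they are.

Things in the scene. Friction and masses are not known exactly. Their poses are not given: they have to be found in the camera images.
- foot: Steel foot of the folding arm, fixed to the bench: disc of 90 mm diameter, 10 mm high, with a 50 mm wide, 6 mm high plate that runs out along its own +x to 145 mm. The origin is on the bench under the inner hinge, whose vertical axis passes through it; own z is up. The grey bumper block with a black rubber pad stands on the plate, on the +y side of its x axis, 92 to 118 mm out, 31 mm high. The foot's own x axis is the direction of the inner section when parked.
- inner (a joint): Inner hinge (foot to inner section): 0 = parked, the inner section lies along the foot's +x against the bumper (end stop); the value (rad) is how far the section is turned clockwise, seen from above, from there. Range 0 to 1.8, starts near 1 to 1.3. Friction 0.6 N m holds it where it is left. Inner section: flat aluminium bar 24 mm wide, 145 mm from the inner hinge to the middle hinge, z 20 to 31 mm.
- middle (a joint): Middle hinge (inner to middle section): 0 = folded back flat over the inner section (end stop), 3.1 = nearly straight on. It folds (falls to 0) by turning clockwise seen from above. Range 0 to 3.1, starts at 2.05 to 2.55. Friction 0.2 N m holds it. Middle section: bar 24 mm wide, 130 mm from middle to outer hinge, z 33 to 44 mm.
- outer (a joint): Outer hinge (middle to outer section): 0 = folded back flat over the middle section (end stop), 3.1 = nearly straight on. It folds (falls to 0) by turning clockwise seen from above. Range 0 to 3.1, starts at 1.6 to 2.7. Friction 0.05 N m holds it. Outer section: bar 24 mm wide, 70 mm from the outer hinge to the red knob, z 46 to 57 mm, with small copper clip jaws that reach 28 mm past the red knob.
- red_knob_grip (a point): Red knob on the free end of the outer section, upright, 17 mm diameter (20 mm at its rim), z 62 to 101 mm, turns freely on its own axis so that it can be pinched from above and led round without turning the gripper. The point is on its axis at z = 82 mm.
- yellow_knob_grip (a point): Yellow knob of the same shape and height, free-turning, on the end of the middle section, exactly on the axis of the outer hinge. Point on its axis at z = 82 mm.
- blue_knob_grip (a point): Blue knob of the same shape and height, free-turning, on the end of the inner section, exactly on the axis of the middle hinge. Point on its axis at z = 82 mm.
- freeze_spray: Blue and white spray can standing upright, 36 mm diameter, 128 mm high, origin under its centre; bystander.
- alcohol_bottle: White bottle standing upright, 42 mm diameter, 105 mm high, origin under its centre; bystander.
- grease_jar: White-capped orange and green tub standing upright, 36 mm diameter, 89 mm high, origin under its centre; bystander.
- lube_spray: Dark red spray can standing upright, 46 mm diameter, 175 mm high, origin under its centre; bystander.
- pliers_blue: Blue-handled pliers lying flat, 45 x 140 x 11 mm, length along own y, origin under the centre; bystander.
- tape_green: Roll of green tape lying flat, 56 mm diameter, 19 mm high, origin under its centre; bystander.
Mind the look-alikes: they are no part of the job. Leave any pink look-alike of the foot alone.

How it is judged:
On the way, in this order (a step that is already met when the one before it is completed fails the run):
1. the outer section is fully folded over the middle one while the middle and inner sections are still out (value of joint outer below 0.12 rad and value of joint middle above 1.5 rad and value of joint inner above 0.7 rad), for 0.2 s.
2. the middle section, with the outer one still folded on it, is fully folded over the inner one, before that is swung to its bumper (value of joint middle below 0.12 rad and value of joint outer below 0.15 rad and value of joint inner above 0.5 rad), for 0.2 s.
At the end, for the whole second after the job is handed in: All three sections are folded and parked, and at rest: outer and middle hinges within 0.12 rad of fully folded, inner hinge within 0.08 rad of its bumper (value of joint each of outer, middle below 0.12 rad and value of joint inner below 0.08 rad and velocity of joint inner between -0.05 and 0.05 rad/s and velocity of joint middle between -0.05 and 0.05 rad/s and velocity of joint outer between -0.05 and 0.05 rad/s); the robot touches nothing.
It fails at once if a bottle, can or tool around the arm is shifted by more than 20 mm (distance of any of freeze_spray, alcohol_bottle, grease_jar, lube_spray, pliers_blue, tape_green from where it was at the start of the episode above 0.02 m).
It fails at once if a standing bottle or can is tipped (angle between any of freeze_spray, alcohol_bottle, grease_jar, lube_spray's own z axis and vertical above 0.35 rad).
It also fails if it takes over 58 s, if anything falls off the work surface, if the arm or the gripper's body presses on something with over 40 N, if the wrist force passes 120 N, or if a joint passes its speed limit or range.

ROBOT

A 6-joint arm with a two-finger parallel gripper is mounted at the origin on the work surface; the furniture and walls round the work are solid. World frame = base frame: x ahead of the robot, y to its left, z up, the work surface at z = 0. Lengths are in m, angles in rad, forces in N, time in s.
With the tool pointing down it reaches from about 0.4 to 0.925 m from the base axis. Payload 3.4 kg.
Tool frame: the origin (TCP) lies at the very end of the fingers, on their centre line; the grasp point (between the pads) lies 19 mm behind it (ctrl.grip_depth is the distance from the TCP to the grasp point, in m); z points along the fingers, y is the line along which they close (so a half turn about z gives the same grasp; the last joint's range is limited). The gripper opens to 85 mm and grips with 20 to 120 N. Pads are 22 mm wide; open, the fingers measure 114 mm over their backs; the gripper's body (76 mm by 85 mm) begins 54 mm behind the grasp point. The pads swing forward as they close: fully open they stand 13 mm farther back than shut.
Start: joints at [-1.2, 0.307, 1.506, -0, 1.328, -0.073], TCP at [0.247, -0.519, 0.231] pointing down, gripper open.
Joint ranges: [-3.12, 3.12], [-1.05, 2.28], [0.14, 2.33], [-1.42, 4.57], [0.1, 2.73], [-2.68, 2.68]. Speed limits (rad/s): [2.57, 2.57, 3.14, 3.14, 3.14, 3.14].

INTERFACE

Orientations are given as a rotation vector (axis times angle).
In Python, from bench import ctrl gives the robot as it stands. The module is installed in compiled form; this text tells all that it offers.
- The arm moves only by the shell command python3 -m creep 'ROWS'. ROWS is JSON, a list of rows, each a list of 7 numbers: the shift along the tool's x, y, z in units of 25 mm (1.0 is 25 mm), then the turn, a rotation vector about the tool's x, y, z in units of 6 degrees (1.0 is 6 degrees), then the opening in per cent of the stroke, from 0 (shut) to 100 (fully open). A call has 1 to 8 rows; each row is the pose to reach, as a shift and turn from the pose commanded when the call began, along the tool's axes at that moment; what a row does not reach only later rows make up. A row lasts 1/12 s, in which the tool goes at most 41.7 mm and 7.16 degrees, less where a joint would pass 70% of its speed; a pose out of reach is approached as far as the arm can. A call with a gripper value outside its range is refused whole. The fingers move at their own pace and stop on an object; the grip force is fixed at half the most. Time passes only in rows, so rows that repeat a pose let the fingers close. It gives the time, the measured TCP pose, the force, the opening and the grip force at its end, in the units of the state.
- ctrl.read_state(): the state, without advancing time (a new reading comes with each control period).
- ctrl.grab_frame(name): name is "scene" or "top" or "wrist"; returns the picture (420x560x3 uint8, blue, green, red); there is no depth.
- ctrl.camera_info(name): a dict with "intrinsics" (3x3 intrinsics, pixels), "R" (3x3) and "t" (3): a world point X has camera coordinates R X + t; the wrist camera has in their place "hand_eye" (4x4, takes a point from camera to tool coordinates, whose origin is the TCP and whose axes are the flange's). Camera axes: x right, y down, z forward; pixel columns grow to the right and rows downward; lengths in m; the calibration is good to about 2 mm. A picture is of the moment at which its call begins: read the wrist's pose just before it. camera_info takes no time and is no camera call.
- ctrl.finish_job(): hands the job in; it is judged then, once.
Trained networks look in the newest picture that a camera, given by its name, has taken for a name from the list of things; names that differ only in an ending like _2 or _b are one class to them, and where a whole thing is asked for, a point or a joint stands for the part that bears it (a point fixed in the world has none). Each returns a list of dicts, best first, with "confidence" (0 to 1); they miss things now and then, are a little off and sometimes report something else, mostly with a low value. They report only what shows in the picture. A call takes as long as a camera call. They do not tell look-alikes from the thing itself.
- ctrl.silhouettes(camera, label): "mask" (420x560 bool, what is visible of it) and "centre" ([row, column] in pixels, amid what is visible of it).
The state is a dict: "time_s": time; "joint_positions": joint angles; "dq": joint speeds; "tau": joint torques, N m; "eef_pos": TCP position; "eef_rot": TCP orientation; "ft_force": force on the tool from outside, world axes, zero at the start; "wrist_torque": the same for the moment, N m; "grip_width": opening from 0.0 (shut) to 1.0 (fully open); "grip_force": force on a finger pad.
Only numpy, scipy, OpenCV 4.12 (cv2) and the standard library are available. Lean on these libraries where they do the work, as an engineer would, in place of code of your own. Each camera call takes 0.05 s, during which the arm holds its last target. There are 200 camera calls.

## Working session

There is one attempt and no reset: what is moved stays moved. The work goes in short steps, Python scripts to look and compute and a shell command to move; the robot and the scene stay as the last step left them, time stands still between calls to the robot, and variables do not carry over. Pictures are saved under pics/ and viewed, at most 10 in all, crops included, and the job is handed in when it is done.

```bash
mkdir -p pics
python3 - <<'E'
from bench import ctrl
import cv2,numpy as np
for n in("scene","top"):
    cv2.imwrite(f"pics/{n}0.png",ctrl.grab_frame(n))
    for l in("red_knob_grip","yellow_knob_grip","blue_knob_grip","foot"):
        for d in ctrl.silhouettes(n,l)[:3]: print(n,l,round(d["confidence"],2),np.round(d["centre"]),d["mask"].sum())
    i=ctrl.camera_info(n);print(n,-np.array(i["R"]).T@np.array(i["t"]))
s=ctrl.read_state();print(s["time_s"],s["eef_pos"],s["eef_rot"])
E
```

```text
scene red_knob_grip 0.58 [263. 326.] 118
scene yellow_knob_grip 0.68 [226. 239.] 563
scene yellow_knob_grip 0.52 [283. 334.] 113
scene yellow_knob_grip 0.43 [206. 326.] 77
scene blue_knob_grip 0.48 [249. 321.] 115
scene blue_knob_grip 0.44 [190. 291.] 90
scene foot 0.94 [210. 285.] 1388
scene foot 0.79 [300. 326.] 1852
scene [-0.75363124 -0.24794533  0.80309935]
top red_knob_grip 0.52 [208. 327.] 55
top red_knob_grip 0.42 [299. 334.] 73
top yellow_knob_grip 0.66 [331. 340.] 93
top yellow_knob_grip 0.63 [178. 330.] 91
top foot 0.87 [312. 330.] 1953
top foot 0.62 [161. 238.] 2959
top foot 0.47 [197. 203.] 239
top [ 0.35721106 -0.11817456  0.99295749]
0.5 [ 0.24736384 -0.51904466  0.23129497] [-3.06416900e+00 -6.92897003e-01 -1.15793171e-05]
```

View pics/scene0.png

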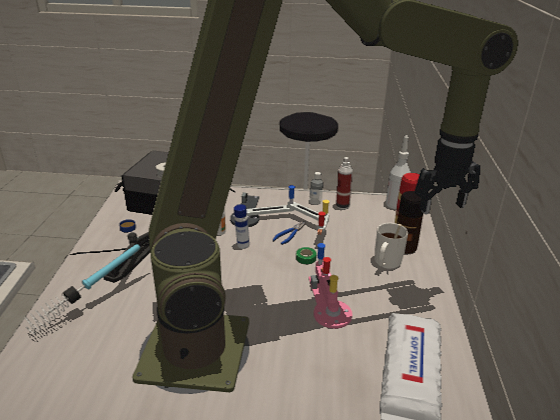

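View pics/top0.png

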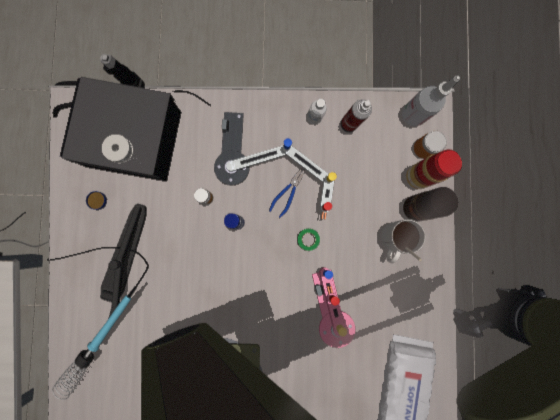

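The real arm is the grey one. In the top picture its hub is at about (232,167) (col,row), blue knob (288,145), yellow (331,177), red (327,207), with the plate pointing up the image. The pink one at about (335,320) is the look-alike. Next I measure the knobs by colour in both views.

```bash
cat > h.py <<'E'
from bench import ctrl
import cv2,numpy as np
def ray(n,uv,z):
    i=ctrl.camera_info(n);R=np.array(i["R"]);c=-R.T@np.array(i["t"])
    d=R.T@np.linalg.solve(np.array(i["intrinsics"]),[*uv,1.]);return c+d*(z-c[2])/d[2]
def proj(n,X):
    i=ctrl.camera_info(n);p=np.array(i["intrinsics"])@(np.array(i["R"])@X+np.array(i["t"]));return p[:2]/p[2]
HUE={"red":((0,8),(172,180)),"yellow":((18,32),),"blue":((105,125),)}
def blob(im,col,uv,r=13):
    h=cv2.cvtColor(im,cv2.COLOR_BGR2HSV).astype(int);m=np.zeros(h.shape[:2],bool)
    for a,b in HUE[col]: m|=(h[...,0]>=a)&(h[...,0]<=b)
    m&=(h[...,1]>130)&(h[...,2]>60)
    y,x=np.mgrid[:m.shape[0],:m.shape[1]];m&=(abs(x-uv[0])<r)&(abs(y-uv[1])<r)
    return np.array([x[m].mean(),y[m].mean()]),m.sum()
def knobs(ut,us):
    t=ctrl.grab_frame("top");s=ctrl.grab_frame("scene");o={}
    for k in ut:
        pt,n1=blob(t,k,ut[k]);ps,n2=blob(s,k,us[k])
        # least squares of x,y with the visible centroid heights
        a=ray("top",pt,.088);b=ray("scene",ps,.083);o[k]=a
        print(k,n1,n2,"top",np.round(a[:2],4),"scene",np.round(b[:2],4))
    return o
E
python3 - <<'E'
from h import *
o=knobs(dict(red=(327,207),yellow=(331,177),blue=(288,145)),dict(red=(322,220),yellow=(326,206),blue=(291,190)))
d=lambda a,b:round(float(np.linalg.norm((o[a]-o[b])[:2])),4)
print(d("blue","yellow"),d("yellow","red"))
h=ray("top",(232,167),.03);print("hub",h,np.linalg.norm((h-o["blue"])[:2]))
print("plate end",ray("top",(233,113),.006))
for l in("freeze_spray","alcohol_bottle","grease_jar","lube_spray","pliers_blue","tape_green","foot"):
  for n in("top","scene"):
    for x in ctrl.silhouettes(n,l)[:2]:
        r,c=np.nonzero(x["mask"]); 
        print(l,n,round(x["confidence"],2),np.round(x["centre"]),"lowest@z0",np.round(ray(n,(c[r.argmax()],r.max()),0)[:2],3),"ctr@0",np.round(ray(n,x["centre"][::-1],.0)[:2],3))
i=ctrl.camera_info("wrist");print(i)
E
```

```text
red 57 75 top [ 0.4379 -0.2526] scene [ 0.4432 -0.2513]
yellow 58 65 top [ 0.507  -0.2618] scene [ 0.5136 -0.2607]
blue 60 63 top [ 0.584  -0.1569] scene [ 0.5883 -0.1558]
0.1301 0.0697
hub [ 0.5344559  -0.02337011  0.03      ] 0.1424414485731727
plate end [ 0.67973856 -0.01918308  0.006     ]
freeze_spray top 0.77 [221. 231.] lowest@z0 [ 0.381 -0.025] ctr@0 [ 0.402 -0.022]
freeze_spray scene 0.84 [228. 240.] lowest@z0 [ 0.389 -0.034] ctr@0 [ 0.491 -0.014]
freeze_spray scene 0.29 [210. 298.] lowest@z0 [ 0.489 -0.248] ctr@0 [ 0.617 -0.178]
alcohol_bottle top 0.71 [114. 318.] lowest@z0 [ 0.658 -0.224] ctr@0 [ 0.687 -0.238]
alcohol_bottle top 0.61 [116. 354.] lowest@z0 [ 0.64  -0.316] ctr@0 [ 0.684 -0.335]
alcohol_bottle scene 0.72 [188. 316.] lowest@z0 [ 0.665 -0.219] ctr@0 [ 0.78  -0.228]
grease_jar top 0.81 [197. 204.] lowest@z0 [0.443 0.047] ctr@0 [0.461 0.048]
grease_jar scene 0.59 [227. 223.] lowest@z0 [0.451 0.045] ctr@0 [0.491 0.038]
grease_jar scene 0.37 [188. 314.] lowest@z0 [ 0.666 -0.229] ctr@0 [ 0.777 -0.22 ]
lube_spray top 0.9 [113. 354.] lowest@z0 [ 0.64  -0.316] ctr@0 [ 
[... 867 characters left out ...]
9] ctr@0 [ 0.176 -0.28 ]
foot scene 0.81 [210. 285.] lowest@z0 [ 0.5   -0.248] ctr@0 [ 0.615 -0.137]
foot scene 0.63 [298. 326.] lowest@z0 [ 0.101 -0.288] ctr@0 [ 0.203 -0.275]
{'intrinsics': array([[369.40952111,   0.        , 274.7414134 ],
       [  0.        , 369.40952111, 207.69814781],
       [  0.        ,   0.        ,   1.        ]]), 'hand_eye': array([[-2.06101814e-04, -9.64215970e-01, -2.65117936e-01,
         6.73504317e-02],
       [ 9.99999969e-01, -2.35656000e-04,  7.96682077e-05,
         8.84195318e-04],
       [-1.39293990e-04, -2.65117911e-01,  9.64215989e-01,
        -1.42203529e-01],
       [ 0.00000000e+00,  0.00000000e+00,  0.00000000e+00,
         1.00000000e+00]])}
```

```bash
cat >> h.py <<'E'
from scipy.spatial.transform import Rotation as Ro
def shifts(P):
    s=ctrl.read_state();R=Ro.from_rotvec(s["eef_rot"]);p=np.array(s["eef_pos"])
    print("t",s["time_s"],"tcp",np.round(p,4),"f",np.round(s["ft_force"],1),"w",round(s["grip_width"],3),"gf",s["grip_force"])
    print("axes x,y",np.round(R.as_matrix()[:2,:2].T,3).tolist())
    for q in P: print(np.round(R.inv().apply(np.array(q)-p)/.025,2).tolist())
def arc(c,r,a0,a1,n,z):
    return [(c[0]+r*np.cos(a),c[1]+r*np.sin(a),z) for a in np.radians(np.linspace(a0,a1,n+1)[1:])]
E
python3 -c "
from h import *
shifts([(.247,-.519,.255),(.4385,-.252,.255),(.4385,-.252,.17),(.4385,-.252,.066)])"
```

```text
t 1.3 tcp [ 0.2474 -0.5191  0.2313] f [ 0.7  0.3 -0.1] w 0.997 gf 0.0
axes x,y [[0.903, 0.43], [0.43, -0.903]]
[-0.01, -0.01, -0.95]
[11.5, -6.35, -0.95]
[11.5, -6.35, 2.45]
[11.5, -6.35, 6.61]
```

```bash
python3 -m creep '[[1,-0.5,-1,0,0,0,50],[2.4,-1.2,-1,0,0,0,50],[3.8,-2,-1,0,0,0,50],[5.2,-2.8,-1,0,0,0,50],[6.6,-3.6,-1,0,0,0,50],[8,-4.4,-1,0,0,0,50],[9.4,-5.2,-1,0,0,0,50],[10.6,-5.9,-1,0,0,0,50]]'
python3 - <<'E'
from h import *
cv2.imwrite("pics/w1.png",ctrl.grab_frame("wrist"))
shifts([(.4385,-.252,.17),(.4385,-.252,.066)])
E
```

```text
time_s: 1.97
eef_pos: [0.4242, -0.2697, 0.2566]
eef_rot: [-3.064, -0.693, -0.001]
ft_force: [0.3, -1.0, 0.3]
grip_width: 0.504
grip_force: 0.0
t 2.0167 tcp [ 0.4271 -0.2646  0.2565] f [ 2.8  3.8 -0.1] w 0.501 gf 0.0
axes x,y [[0.901, 0.433], [0.433, -0.901]]
[0.61, -0.25, 3.47]
[0.58, -0.23, 7.63]
```

View pics/w1.png

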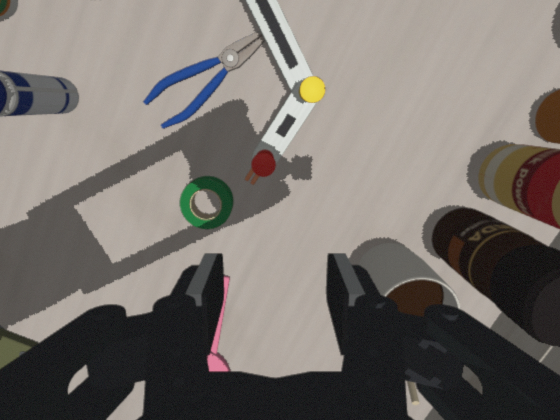

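The wrist picture shows the red knob at (263,163) and the yellow at (313,90), with the tape and pliers clear. I check those positions with the wrist calibration.

```bash
cat >> h.py <<'E'
def wray(uv,z,s):
    i=ctrl.camera_info("wrist");H=np.array(i["hand_eye"]);R=Ro.from_rotvec(s["eef_rot"]).as_matrix()
    c=R@H[:3,3]+s["eef_pos"];d=R@H[:3,:3]@np.linalg.solve(np.array(i["intrinsics"]),[*uv,1.]);return c+d*(z-c[2])/d[2]
def wknob(**k):
    s=ctrl.read_state();im=ctrl.grab_frame("wrist")
    for c,uv in k.items():
        p,n=blob(im,c,uv,18);print(c,n,np.round(p,1),np.round(wray(p,.098,s)[:2],4))
E
python3 - <<'E'
from h import *
wknob(red=(263,163),yellow=(313,90))
shifts([(.4385,-.252,.17),(.4385,-.252,.066)])
E
```

```text
red 456 [267.9 169.5] [ 0.4411 -0.2521]
yellow 505 [316.7  96.4] [ 0.5096 -0.2618]
t 2.0667 tcp [ 0.4254 -0.2676  0.2565] f [ 0.3 -1.1  0.1] w 0.499 gf 0.0
axes x,y [[0.9, 0.435], [0.435, -0.9]]
[0.73, -0.33, 3.46]
[0.72, -0.32, 7.62]
```

```bash
python3 -m creep '[[0.76,-0.3,1.4,0,0,0,50],[0.76,-0.3,2.8,0,0,0,50],[0.76,-0.3,4.2,0,0,0,50],[0.76,-0.3,5.6,0,0,0,50],[0.76,-0.3,6.8,0,0,0,50],[0.76,-0.3,7.6,0,0,0,50],[0.76,-0.3,7.6,0,0,0,50],[0.76,-0.3,7.6,0,0,0,10]]'
python3 -m creep '[[0,0,0,0,0,0,0],[0,0,0,0,0,0,0],[0,0,0,0,0,0,0],[0,0,0,0,0,0,0]]'
python3 - <<'E'
from h import *
c=(.5085,-.2617);shifts(arc(c,.070,172,52,12,.066))
E
```

```text
time_s: 2.73
eef_pos: [0.4362, -0.257, 0.0655]
eef_rot: [-3.062, -0.692, 0.003]
ft_force: [0.5, -0.1, -0.5]
grip_width: 0.372
grip_force: 0.0
time_s: 3.07
eef_pos: [0.4376, -0.2576, 0.0675]
eef_rot: [3.062, 0.693, 0.002]
ft_force: [-0.6, -0.6, -0.2]
grip_width: 0.191
grip_force: 58.5
t 3.0667 tcp [ 0.4376 -0.2576  0.0675] f [-0.6 -0.6 -0.2] w 0.191 gf 58.50341127603315
axes x,y [[0.903, 0.43], [0.43, -0.903]]
[0.46, -0.56, 0.06]
[0.82, -0.88, 0.06]
[1.24, -1.14, 0.06]
[1.69, -1.32, 0.06]
[2.17, -1.41, 0.06]
[2.66, -1.43, 0.06]
[3.14, -1.35, 0.06]
[3.61, -1.2, 0.06]
[4.04, -0.97, 0.06]
[4.42, -0.66, 0.06]
[4.74, -0.3, 0.06]
[5.0, 0.12, 0.06]
```

```bash
python3 -m creep '[[0.15,-0.28,0,0,0,0,0],[0.4,-0.58,0,0,0,0,0],[0.75,-0.9,0,0,0,0,0],[1.16,-1.15,0,0,0,0,0],[1.6,-1.32,0,0,0,0,0],[2.08,-1.41,0,0,0,0,0],[2.56,-1.43,0,0,0,0,0],[3.04,-1.35,0,0,0,0,0]]'
python3 - <<'E'
from h import *
c=(.5085,-.2617);shifts(arc(c,.070,102,52,5,.066))
E
```

```text
time_s: 3.73
eef_pos: [0.4927, -0.1925, 0.067]
eef_rot: [3.063, 0.695, 0.001]
ft_force: [-1.2, -0.9, 6.2]
grip_width: 0.194
grip_force: 58.9
t 3.7333 tcp [ 0.4927 -0.1925  0.067 ] f [-1.2 -0.9  6.2] w 0.194 gf 58.914981986163184
axes x,y [[0.902, 0.432], [0.432, -0.902]]
[0.5, 0.21, 0.04]
[0.92, 0.44, 0.04]
[1.31, 0.74, 0.04]
[1.63, 1.11, 0.04]
[1.88, 1.53, 0.04]
```

```bash
python3 -m creep '[[0.25,0.05,0,0,0,0,0],[0.5,0.15,0,0,0,0,0],[0.75,0.28,0,0,0,0,0],[0.95,0.42,0,0,0,0,0],[1.15,0.58,0,0,0,0,0],[1.33,0.75,0,0,0,0,0],[1.5,0.92,0,0,0,0,0],[1.65,1.11,0,0,0,0,0]]'
python3 - <<'E'
from h import *
knobs(dict(yellow=(331,177),blue=(288,145)),dict(yellow=(326,206),blue=(291,190)))
cv2.imwrite("pics/top2.png",cv2.resize(ctrl.grab_frame("top")[80:280,180:460],None,fx=2.5,fy=2.5))
shifts([])
E
```

```text
time_s: 4.4
eef_pos: [0.5415, -0.2008, 0.0669]
eef_rot: [3.062, 0.695, -0.0]
ft_force: [-2.9, -2.8, 6.2]
grip_width: 0.189
grip_force: 59.0
yellow 33 66 top [ 0.5064 -0.2574] scene [ 0.5128 -0.2598]
blue 56 44 top [ 0.5839 -0.1572] scene [ 0.5768 -0.1556]
t 4.55 tcp [ 0.5422 -0.2013  0.067 ] f [-0.7 -3.5  6. ] w 0.191 gf 58.9339744776953
axes x,y [[0.902, 0.431], [0.431, -0.902]]
```

View pics/top2.png

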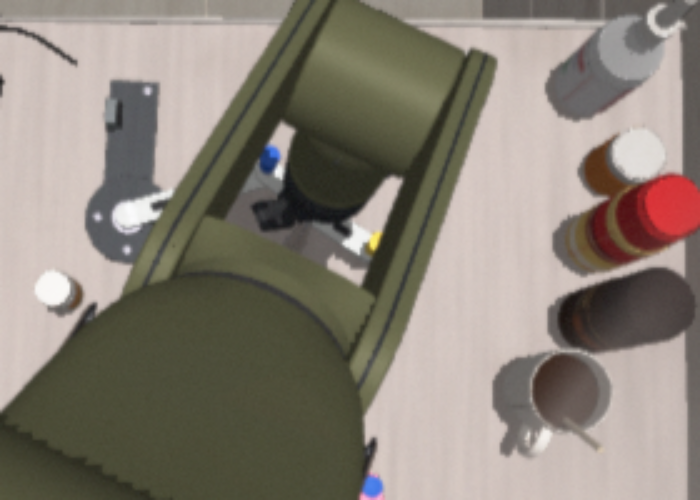

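Yellow and blue have not moved. The red knob still needs about 8 mm to the stop, so I push it a little past that, open and rise.

```bash
python3 -m creep '[[0.08,0.14,0,0,0,0,0],[0.16,0.28,0,0,0,0,0],[0.23,0.42,0,0,0,0,0],[0.24,0.46,0,0,0,0,0],[0.24,0.46,0,0,0,0,0],[0.24,0.46,0,0,0,0,0],[0.24,0.46,0,0,0,0,0],[0.24,0.46,0,0,0,0,0]]'
python3 -m creep '[[0,0,0,0,0,0,45],[0,0,0,0,0,0,45],[0,0,0,0,0,0,45],[0,0,-1.3,0,0,0,45],[0,0,-2.6,0,0,0,45],[-1,0,-4,0,0,0,45],[-2,0,-5.4,0,0,0,45],[-2,0,-5.4,0,0,0,45]]'
python3 - <<'E'
from h import *
cv2.imwrite("pics/w2.png",ctrl.grab_frame("wrist"))
shifts([])
E
```

```text
time_s: 5.22
eef_pos: [0.5514, -0.2075, 0.0669]
eef_rot: [-3.063, -0.694, 0.0]
ft_force: [-2.9, 0.1, 7.1]
grip_width: 0.191
grip_force: 59.0
time_s: 5.88
eef_pos: [0.5058, -0.2327, 0.2072]
eef_rot: [3.058, 0.69, 0.008]
ft_force: [0.6, 0.1, -0.0]
grip_width: 0.451
grip_force: 0.0
t 5.9333 tcp [ 0.5063 -0.232   0.2053] f [-0.5  0.4  0.8] w 0.453 gf 0.0
axes x,y [[0.903, 0.429], [0.429, -0.903]]
```

View pics/w2.png

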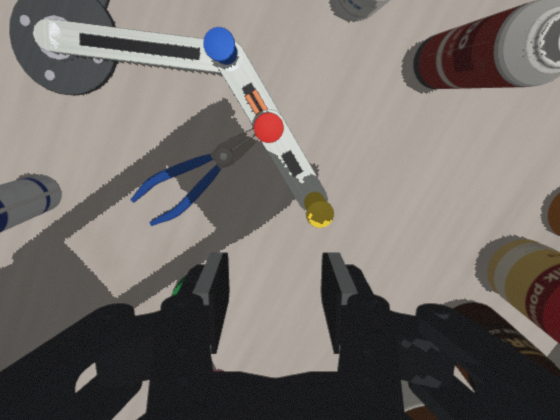

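The outer section lies over the middle one: red at (268,127), yellow (320,213), blue (219,44), almost in line. The hub is at (55,35). I measure the knobs to confirm.

```bash
cat >> h.py <<'E'
def wk(**k):
    s=ctrl.read_state();im=ctrl.grab_frame("wrist");o={}
    for c,uv in k.items():
        p,n=blob(im,c,uv,26);o[c]=wray(p,.096,s)[:2];print(c,n,np.round(p,1),np.round(o[c],4))
    return o
def ang(a,b): d=b-a;return np.degrees(np.arctan2(d[1],d[0])),np.linalg.norm(d)
E
python3 - <<'E'
from h import *
o=wk(red=(268,127),yellow=(320,213),blue=(219,44))
print("y->r",ang(o["yellow"],o["red"]),"y->b",ang(o["yellow"],o["blue"]))
h=wray((53,36),.035,ctrl.read_state())[:2];print(h,ang(h,o["blue"]))
y=o["yellow"];shifts([(*y,.066)])
E
```

```text
red 693 [268.9 128.6] [ 0.5534 -0.2071]
yellow 759 [319.2 211.8] [ 0.5164 -0.2637]
blue 924 [220.7  46.1] [ 0.5865 -0.1579]
y->r (np.float64(56.859471851441626), np.float64(0.06770935387009168)) y->b (np.float64(56.48651444045707), np.float64(0.12697249258408327))
[ 0.54161169 -0.02623707] (np.float64(-71.16277689860274), np.float64(0.1390977972701741))
t 5.9833 tcp [ 0.5061 -0.231   0.2031] f [ 0.9  0.5 -0.6] w 0.45 gf 0.0
axes x,y [[0.903, 0.429], [0.429, -0.903]]
[-0.2, 1.34, 5.49]
```

Outer is folded: the yellow→red and yellow→blue directions differ by 0.4°. Yellow is next.

```bash
python3 -m creep '[[-0.3,1.38,0,0,0,0,45],[-0.3,1.38,1.5,0,0,0,45],[-0.3,1.38,3,0,0,0,45],[-0.3,1.38,4.4,0,0,0,45],[-0.3,1.38,5.3,0,0,0,45],[-0.3,1.38,5.45,0,0,0,45],[-0.3,1.38,5.45,0,0,0,45],[-0.3,1.38,5.45,0,0,0,20]]'
python3 -m creep '[[0,0,0,0,0,0,0],[0,0,0,0,0,0,0],[0,0,0,0,0,0,0],[0,0,0,0,0,0,0]]'
python3 - <<'E'
from h import *
c=np.array((.5855,-.157))
p=np.array(ctrl.read_state()["eef_pos"]);print(ang(c,p[:2]))
shifts(arc(c,.130,236,108,16,p[2]))
E
```

```text
time_s: 6.65
eef_pos: [0.5141, -0.2645, 0.0646]
eef_rot: [-3.063, -0.693, 0.001]
ft_force: [0.8, -0.3, 0.5]
grip_width: 0.328
grip_force: 0.0
time_s: 6.98
eef_pos: [0.5148, -0.2649, 0.0661]
eef_rot: [3.063, 0.692, 0.004]
ft_force: [2.5, 1.6, -2.8]
grip_width: 0.189
grip_force: 58.5
(np.float64(-123.23492124104509), np.float64(0.129040779811918))
t 6.9833 tcp [ 0.5148 -0.2649  0.0661] f [ 2.5  1.6 -2.8] w 0.189 gf 58.50681275711395
axes x,y [[0.903, 0.43], [0.43, -0.903]]
[-0.39, -0.69, -0.0]
[-0.62, -1.38, -0.0]
[-0.76, -2.09, -0.01]
[-0.79, -2.81, -0.01]
[-0.72, -3.54, -0.01]
[-0.55, -4.24, -0.01]
[-0.28, -4.92, -0.01]
[0.07, -5.55, -0.01]
[0.52, -6.12, -0.01]
[1.03, -6.63, -0.01]
[1.62, -7.07, -0.01]
[2.25, -7.41, -0.01]
[2.93, -7.67, -0.01]
[3.64, -7.82, -0.01]
[4.36, -7.88, -0.01]
[5.09, -7.84, -0.01]
```

```bash
python3 -m creep '[[-0.22,-0.36,0,0,0,0,0],[-0.39,-0.72,0,0,0,0,0],[-0.62,-1.38,0,0,0,0,0],[-0.76,-2.09,0,0,0,0,0],[-0.79,-2.81,0,0,0,0,0],[-0.72,-3.54,0,0,0,0,0],[-0.55,-4.24,0,0,0,0,0],[-0.55,-4.24,0,0,0,0,0]]'
python3 - <<'E'
from h import *
c=np.array((.5855,-.157))
s=ctrl.read_state();p=np.array(s["eef_pos"]);print(ang(c,p[:2]))
t=ctrl.grab_frame("top")
try:
  q,n=blob(t,"blue",(288,145));print(n,ray("top",q,.088))
except Exception as e: print(e)
shifts(arc(c,.130,188,108,10,p[2]))
E
```

```text
time_s: 7.65
eef_pos: [0.4533, -0.1722, 0.0659]
eef_rot: [-3.063, -0.694, 0.001]
ft_force: [-1.0, 1.3, 2.2]
grip_width: 0.194
grip_force: 58.9
(np.float64(-173.43738748810173), np.float64(0.1330752843027186))
0 [nan nan nan]
t 7.7 tcp [ 0.4535 -0.1733  0.0658] f [-2.4  0.7  4.2] w 0.192 gf 58.99035279639065
axes x,y [[0.902, 0.432], [0.432, -0.902]]
[0.35, -0.55, -0.0]
[0.71, -1.18, -0.0]
[1.16, -1.76, -0.0]
[1.67, -2.27, -0.0]
[2.26, -2.7, -0.0]
[2.9, -3.04, -0.0]
[3.58, -3.3, -0.0]
[4.28, -3.45, -0.0]
[5.01, -3.51, -0.0]
[5.73, -3.46, -0.01]h.py:14: RuntimeWarning: Mean of empty slice.
  return np.array([x[m].mean(),y[m].mean()]),m.sum()
  ret = ret.dtype.type(ret / rcount)
```

```bash
python3 -m creep '[[0.3,-0.57,0,0,0,0,0],[0.67,-1.2,0,0,0,0,0],[1.12,-1.78,0,0,0,0,0],[1.65,-2.3,0,0,0,0,0],[2.24,-2.72,0,0,0,0,0],[2.88,-3.06,0,0,0,0,0],[3.56,-3.32,0,0,0,0,0],[4.26,-3.47,0,0,0,0,0]]'
python3 - <<'E'
from h import *
s=ctrl.read_state();cv2.imwrite("pics/w3.png",ctrl.grab_frame("wrist"))
shifts(arc((.5855,-.157),.130,120,104,4,s["eef_pos"][2]))
E
```

```text
time_s: 8.37
eef_pos: [0.5116, -0.0497, 0.0657]
eef_rot: [-3.062, -0.692, 0.007]
ft_force: [-5.1, 4.2, 10.1]
grip_width: 0.189
grip_force: 59.3
t 8.4167 tcp [ 0.5154 -0.048   0.0659] f [-4.  12.1  5.7] w 0.193 gf 59.39537657008259
axes x,y [[0.903, 0.43], [0.43, -0.903]]
[0.61, -0.06, 0.01]
[0.97, -0.05, 0.01]
[1.33, -0.01, 0.01]
[1.69, 0.05, 0.01]
```

View pics/w3.png

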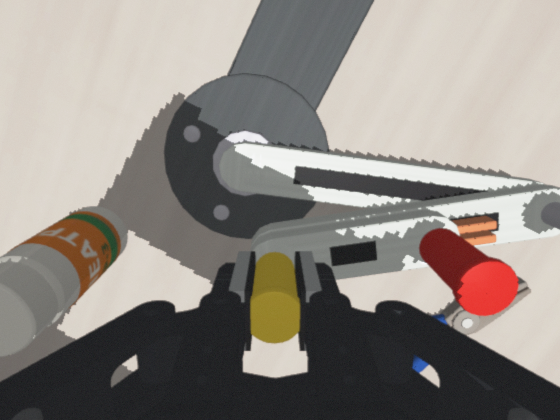

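The middle bar is still about 15° from lying over the inner one. The yellow knob is held at (275,295) and the outer stays folded (red at 470,270). I carry on to the stop.

```bash
python3 -m creep '[[0.3,-0.05,0,0,0,0,0],[0.6,-0.05,0,0,0,0,0],[0.8,-0.05,0,0,0,0,0],[0.95,-0.05,0,0,0,0,0],[1.1,-0.05,0,0,0,0,0],[1.15,-0.05,0,0,0,0,0],[1.15,-0.05,0,0,0,0,0]]'
python3 - <<'E'
from h import *
cv2.imwrite("pics/w4.png",ctrl.grab_frame("wrist"))
shifts([])
E
```

```text
time_s: 9.0
eef_pos: [0.5382, -0.0361, 0.0658]
eef_rot: [-3.061, -0.691, 0.003]
ft_force: [-2.6, 6.9, 8.2]
grip_width: 0.188
grip_force: 59.4
t 9.05 tcp [ 0.5382 -0.036   0.0658] f [-3.2  8.5  7.6] w 0.188 gf 59.3683865840012
axes x,y [[0.903, 0.43], [0.43, -0.903]]
```

View pics/w4.png

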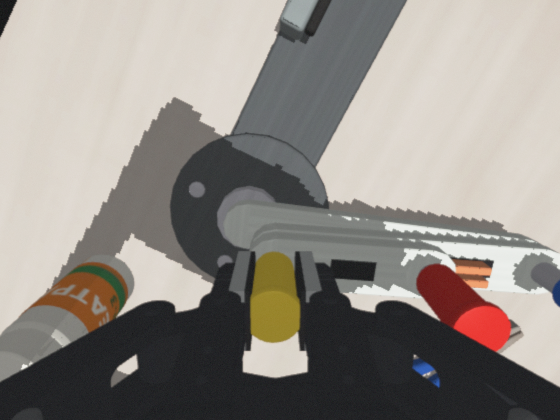

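Almost there. The bars still show a small gap at the hub end, about (250,225), so I push on a little.

```bash
python3 -m creep '[[0.1,0,0,0,0,0,0],[0.2,0.02,0,0,0,0,0],[0.3,0.03,0,0,0,0,0],[0.4,0.05,0,0,0,0,0],[0.4,0.05,0,0,0,0,0],[0.4,0.05,0,0,0,0,0]]'
python3 -m creep '[[0,0,0,0,0,0,45],[0,0,0,0,0,0,45],[0,0,0,0,0,0,45],[0,0,-1.3,0,0,0,45],[0,0,-2.6,0,0,0,45],[-1,0.6,-4,0,0,0,45],[-2,1.2,-5.4,0,0,0,45],[-2.4,1.8,-5.4,0,0,0,45]]'
python3 - <<'E'
from h import *
cv2.imwrite("pics/w5.png",ctrl.grab_frame("wrist"))
shifts([])
E
```

```text
time_s: 9.55
eef_pos: [0.545, -0.0335, 0.0656]
eef_rot: [-3.061, -0.692, 0.011]
ft_force: [-8.6, 4.5, 11.7]
grip_width: 0.19
grip_force: 59.6
time_s: 10.22
eef_pos: [0.5161, -0.1023, 0.2054]
eef_rot: [3.059, 0.694, 0.011]
ft_force: [0.5, -0.6, -0.2]
grip_width: 0.455
grip_force: 0.0
t 10.2667 tcp [ 0.5158 -0.1063  0.2047] f [-1.1 -3.   1.2] w 0.453 gf 0.0
axes x,y [[0.903, 0.43], [0.43, -0.903]]
```

View pics/w5.png

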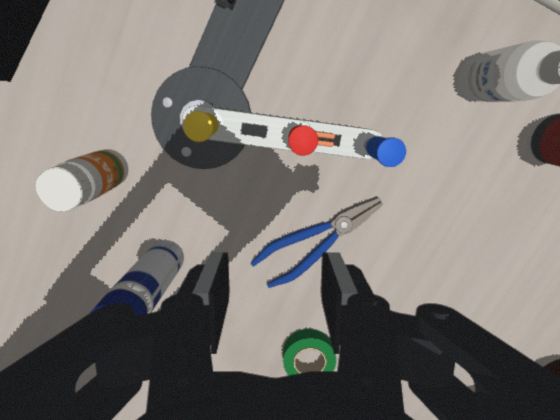

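The pack looks folded: yellow at (200,125), red (303,140), blue (391,151), with the inner bar hidden beneath. I confirm it in numbers.

Run:
```python
from h import *
o=wk(red=(303,140),yellow=(200,125),blue=(391,151))
s=ctrl.read_state();cand=[wray(u,.01,s)[:2] for u in((167,102),(186,180))]
h=wray((200,117),.010,s)[:2]
print("b->r",ang(o["blue"],o["red"]),"b->y",ang(o["blue"],o["yellow"]),"disc centre",h,"b->h",ang(o["blue"],h))
print("plate edges",ang(wray((188,66),.006,s)[:2],wray((217,0),.006,s)[:2]),ang(wray((243,85),.006,s)[:2],wray((284,0),.006,s)[:2]))
shifts([(*o["blue"],.066)])
```

```text
red 704 [297.2 136.7] [ 0.5664 -0.101 ]
yellow 826 [193.7 122.7] [ 0.5452 -0.035 ]
blue 815 [382.6 147.2] [ 0.5849 -0.1563]
b->r (np.float64(108.51202352173767), np.float64(0.05831730885534511)) b->y (np.float64(108.14254935183716), np.float64(0.12761107643044178)) disc centre [ 0.54157715 -0.02141442] b->h (np.float64(107.82476243208163), np.float64(0.14166508341820033))
plate edges (np.float64(-2.5630514567505314), np.float64(0.05783427423396076)) (np.float64(-2.5995301472774766), np.float64(0.0755236862096259))
t 10.3167 tcp [ 0.5157 -0.1042  0.2029] f [ 0.7  0.9 -1.3] w 0.446 gf 0.0
axes x,y [[0.904, 0.428], [0.428, -0.904]]
[1.59, 3.03, 5.5]
```

```bash
python3 -m creep '[[0.8,1.2,0,0,0,0,45],[1.6,2.4,0,0,0,0,45],[1.6,3.08,1.2,0,0,0,45],[1.6,3.08,2.7,0,0,0,45],[1.6,3.08,4.2,0,0,0,45],[1.6,3.08,5.3,0,0,0,45],[1.6,3.08,5.45,0,0,0,45],[1.6,3.08,5.45,0,0,0,30]]'
python3 -m creep '[[0,0,0,0,0,0,0],[0,0,0,0,0,0,0],[0,0,0,0,0,0,0],[0,0,0,0,0,0,0]]'
python3 - <<'E'
from h import *
c=np.array((.539,-.0195))
p=np.array(ctrl.read_state()["eef_pos"]);print(ang(c,p[:2]))
shifts(arc(c,.145,-72,0,12,p[2]))
E
```

```text
time_s: 10.98
eef_pos: [0.582, -0.1523, 0.0609]
eef_rot: [-3.061, -0.692, 0.009]
ft_force: [2.2, -4.6, -8.3]
grip_width: 0.323
grip_force: 3.9
time_s: 11.32
eef_pos: [0.5856, -0.1557, 0.0634]
eef_rot: [3.059, 0.693, 0.003]
ft_force: [4.5, -10.4, -21.6]
grip_width: 0.189
grip_force: 58.7
(np.float64(-71.13006686221088), np.float64(0.14395388552774174))
t 11.3167 tcp [ 0.5856 -0.1557  0.0634] f [  4.5 -10.4 -21.6] w 0.189 gf 58.73596554854885
axes x,y [[0.902, 0.431], [0.431, -0.902]]
[0.51, 0.08, 0.0]
[1.12, 0.06, 0.0]
[1.72, -0.02, 0.0]
[2.31, -0.16, 0.0]
[2.88, -0.36, -0.0]
[3.43, -0.62, -0.0]
[3.95, -0.94, -0.0]
[4.43, -1.31, -0.0]
[4.87, -1.73, -0.01]
[5.27, -2.19, -0.01]
[5.61, -2.69, -0.01]
[5.9, -3.22, -0.01]
```

```bash
python3 -m creep '[[0.25,0.05,0.08,0,0,0,0],[0.55,0.08,0.08,0,0,0,0],[1.12,0.06,0.08,0,0,0,0],[1.72,-0.02,0.08,0,0,0,0],[2.31,-0.16,0.08,0,0,0,0],[2.88,-0.36,0.08,0,0,0,0],[3.43,-0.62,0.08,0,0,0,0],[3.43,-0.62,0.08,0,0,0,0]]'
python3 - <<'E'
from h import *
c=np.array((.539,-.0195))
p=np.array(ctrl.read_state()["eef_pos"]);print(ang(c,p[:2]))
shifts(arc(c,.145,-36,2,8,p[2]))
E
```

```text
time_s: 11.98
eef_pos: [0.659, -0.1022, 0.0632]
eef_rot: [3.06, 0.694, 0.009]
ft_force: [7.2, -1.9, -10.6]
grip_width: 0.195
grip_force: 58.9
(np.float64(-34.58616211755554), np.float64(0.14574033827443883))
t 11.9833 tcp [ 0.659  -0.1022  0.0632] f [  7.2  -1.9 -10.6] w 0.195 gf 58.87160998536274
axes x,y [[0.902, 0.431], [0.431, -0.902]]
[0.27, -0.2, 0.0]
[0.66, -0.48, 0.0]
[1.03, -0.79, 0.0]
[1.37, -1.13, 0.0]
[1.68, -1.5, 0.0]
[1.96, -1.89, -0.0]
[2.2, -2.31, -0.0]
[2.41, -2.74, -0.0]
```

```bash
python3 -m creep '[[0.27,-0.2,0,0,0,0,0],[0.66,-0.48,0,0,0,0,0],[1.03,-0.79,0,0,0,0,0],[1.37,-1.13,0,0,0,0,0],[1.68,-1.5,0,0,0,0,0],[1.82,-1.7,0,0,0,0,0],[1.94,-1.88,0,0,0,0,0],[1.94,-1.88,0,0,0,0,0]]'
python3 - <<'E'
from h import *
cv2.imwrite("pics/w6.png",ctrl.grab_frame("wrist"))
c=np.array((.539,-.0195))
p=np.array(ctrl.read_state()["eef_pos"]);print(ang(c,p[:2]))
shifts(arc(c,.145,-8,4,6,p[2]))
E
```

```text
time_s: 12.65
eef_pos: [0.684, -0.0394, 0.0633]
eef_rot: [3.059, 0.693, 0.016]
ft_force: [10.1, -2.7, -14.7]
grip_width: 0.189
grip_force: 58.9
(np.float64(-7.79042559545476), np.float64(0.14639615329471775))
t 12.7 tcp [ 0.684  -0.0393  0.0633] f [ 11.3  -2.7 -15.4] w 0.19 gf 58.95055793690062
axes x,y [[0.902, 0.431], [0.431, -0.902]]
[0.05, -0.18, -0.0]
[0.15, -0.36, -0.0]
[0.25, -0.54, -0.0]
[0.34, -0.72, -0.0]
[0.42, -0.9, -0.0]
[0.5, -1.09, -0.0]
```

View pics/w6.png

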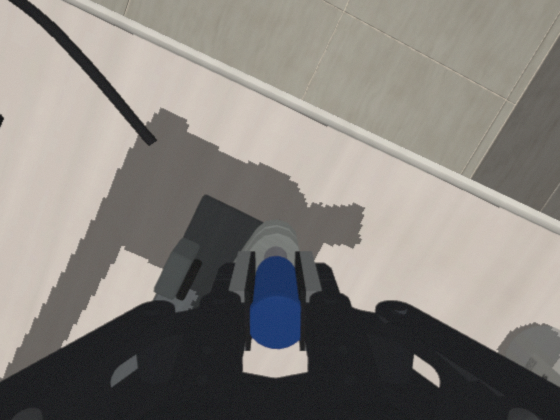

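The blue knob is held at (275,305), and the bumper at about (180,270) is still a little to the left of the bar. I close in while watching the force.

```bash
python3 -m creep '[[0.1,-0.18,0,0,0,0,0],[0.19,-0.36,0,0,0,0,0],[0.28,-0.54,0,0,0,0,0],[0.28,-0.54,0,0,0,0,0]]'
python3 -m creep '[[0.05,-0.1,0,0,0,0,0],[0.1,-0.2,0,0,0,0,0],[0.1,-0.2,0,0,0,0,0]]'
```

```text
time_s: 13.03
eef_pos: [0.6854, -0.0243, 0.0633]
eef_rot: [3.059, 0.692, 0.019]
ft_force: [12.8, -2.2, -17.0]
grip_width: 0.19
grip_force: 58.9
time_s: 13.28
eef_pos: [0.6855, -0.0223, 0.0634]
eef_rot: [3.054, 0.692, 0.017]
ft_force: [11.4, -11.7, -17.0]
grip_width: 0.192
grip_force: 59.2
```

```bash
python3 -m creep '[[0.08,-0.16,0,0,0,0,0],[0.08,-0.16,0,0,0,0,0],[0.08,-0.16,0,0,0,0,0]]'
python3 -m creep '[[0,0,0,0,0,0,45],[0,0,0,0,0,0,45],[0,0,0,0,0,0,45],[0,0,-1.3,0,0,0,45],[0,0,-2.6,0,0,0,45],[-1,0.6,-4,0,0,0,45],[-2,1.2,-5.4,0,0,0,45],[-2.8,1.4,-6,0,0,0,45]]'
python3 - <<'E'
from h import *
ctrl.grab_frame("wrist");ctrl.grab_frame("wrist")
s=ctrl.read_state();cv2.imwrite("pics/w7.png",ctrl.grab_frame("wrist"))
shifts([])
E
```

```text
time_s: 13.53
eef_pos: [0.6855, -0.0216, 0.0633]
eef_rot: [3.05, 0.691, 0.015]
ft_force: [11.6, -21.8, -16.7]
grip_width: 0.192
grip_force: 59.5
time_s: 14.2
eef_pos: [0.6327, -0.0756, 0.2173]
eef_rot: [3.061, 0.695, 0.011]
ft_force: [0.6, 0.2, 1.1]
grip_width: 0.448
grip_force: 0.0
t 14.35 tcp [ 0.6315 -0.0757  0.2165] f [ 0.5  0.6 -0.1] w 0.45 gf 0.0
axes x,y [[0.903, 0.429], [0.429, -0.903]]
```

View pics/w7.png

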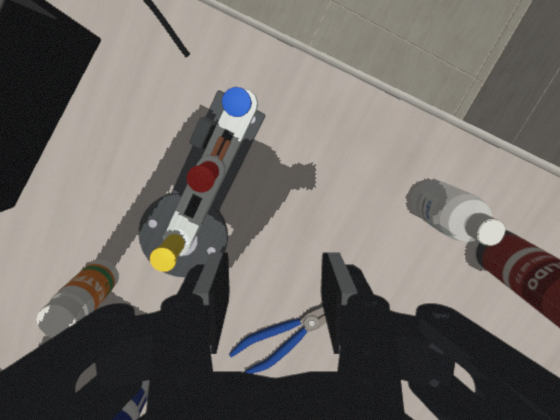

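The pack lies along the plate against the bumper: blue (237,101), red (203,178), yellow (163,259), disc centre about (184,234). I check the angles once more before handing in.

Run:
```python
from h import *
o=wk(red=(205,178),yellow=(163,259),blue=(237,101));s=ctrl.read_state()
h=wray((184,234),.010,s)[:2]
print("b->r",ang(o["blue"],o["red"]),"b->y",ang(o["blue"],o["yellow"]),"b->h",h,ang(o["blue"],h))
```

```text
red 720 [203.8 177.7] [ 0.6267 -0.0229]
yellow 832 [168.  254.9] [ 0.5599 -0.0212]
blue 662 [238.  102.3] [ 0.6851 -0.024 ]
b->r (np.float64(178.94218221710292), np.float64(0.05838522575540583)) b->y (np.float64(178.71748387317686), np.float64(0.1252575669165929)) b->h [ 0.5442005  -0.01794363] (np.float64(177.55395304293245), np.float64(0.14101482505208748))
```

```bash
python3 -c "
from bench import ctrl
print(ctrl.finish_job())"
```

```text
the job is handed in; nothing more can be done
None
```

The arm was folded outer, then middle, then swung against its bumper, and I handed the job in at about 14.4 s; my last measurements showed all sections folded and parked, but the hand-in returned no verdict and I did not re-measure the bystanders' positions.

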